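# Refit the centrifuge rotor on its spindle and twist it home

## Task

The centrifuge's rotor has been washed and stands on the bench: put it back. Lower it upright onto the spindle in the open bowl, turn it by feel until its slotted hub drops over the cross bar, then twist it clockwise (seen from above) until it is locked fully down on the spindle's shoulder, and let go of it. Do not force it, and leave the jars and the skull where they stand.

Things in the scene. Friction and masses are not known exactly. Their poses are not given: they have to be found in the camera images.
- rotor: centrifuge rotor, 132 mm across, 98 mm tall, 0.4 to 0.65 kg, loose on the bench. Origin: centre of the hub's underside; z up its axis. Steel hub 60 mm across (z 0 to 24 mm), dished metal head 132 mm across (z 24 to 56 mm) with eight tube holes, round black knob on top. Blind bore up the axis to z 60 mm: 32 mm wide up to z 14 mm, 20.4 mm wide above
- knob (a point): middle of the rotor's knob (80 mm above the rotor's origin): round, ribbed, 40 mm across, upright sides from z 65 to 98 mm of the rotor, to be gripped from above at any angle; beside it nothing on the rotor is higher than z 63 mm
- hub_slots (a point): on the rotor's axis, 14 mm above its origin: roof of 4 entry slots, open below, along the rotor's x, y, -x, -y, 34 degrees wide each (6 degrees to spare either way over the bar's ends). From each slot's top a track climbs 4 mm counterclockwise seen from above to a stop 53 degrees on: turning the rotor clockwise screws it down, counterclockwise up
- centrifuge: white bench centrifuge, fixed; housing 290 x 232 mm, 100 mm high; dials on its own -x side; lid folded back at +x (0.28 m high, leaning from 0.12 to 0.23 m behind the spindle). Origin: on the spindle axis at bench height. The open bowl round the spindle is 170 mm across, its lip 103 mm above the bench
- cross_bar (a point): middle of the round bar through the spindle, 70 mm above the bench; bar 6 mm thick, 52 mm long, level. Its direction is not reported (this point turns with the housing, not with the bar). The spindle drags: it turns only under more than 0.7 N m. Hub lying across the bar, not in line: rotor origin 73 mm above the bench; dropped over the bar: 59 mm; screwed down: 55 mm
- seat (a point): middle of the spindle's shoulder, a steel disc 52 mm across on which the hub stands when home; on the spindle axis, 55 mm above the bench
- spindle_top (a point): tip of the spindle, 112 mm above the bench; spindle 18 mm thick, the last 9 mm coned
- squat_jar: specimen jar with a broad red cap, 89 mm across, 98 mm tall; origin at the centre of its underside; a bystander
- small_jar: slim specimen jar with a white cap, 47 mm across, 88 mm tall; origin at the centre of its underside; a bystander
- skull: small monkey skull, 82 x 100 x 69 mm; origin under its middle; a bystander

How it is judged:
By the outcome, as a careful person would: the job done as asked, in the order asked, and still so for the second after the job is handed in, with the robot touching nothing.
It also fails if it takes over 58 s, if anything falls off the work surface, if the arm or the gripper's body presses on something with over 40 N, if the wrist force passes 120 N, or if a joint passes its speed limit or range.

## Robot

A 7-joint arm with a two-finger parallel gripper is mounted at the origin on a cart in front of the work surface, level with it; the furniture and walls round the work are solid. World frame = base frame: x ahead of the robot, y to its left, z up, the work surface at z = 0. Lengths are in mm, angles in rad, forces in N, time in s.
With the tool pointing down it reaches from about 425 to 875 mm from the base axis. Payload 4.7 kg.
Tool frame: the origin (TCP) lies on the centre line of the jaws, within the pads' length; the fingertips stand 8 mm ahead of it and the grasp point (between the pads) lies 11 mm behind it (manip.tip_reach is the z of the fingertips in the tool frame, in mm); z points along the fingers, y is the direction in which the jaws open and shut (so a half turn about z gives the same grasp; the last joint's range is limited). The gripper opens to 85 mm and grips with 20 to 120 N. Pads are 22 mm wide; open, the fingers measure 114 mm over their backs; the gripper's body (76 mm by 85 mm) begins 54 mm behind the grasp point. The pads swing forward as they close: fully open they stand 13 mm farther back than shut.
Start: joints at [1.125, 0.321, -0.07, 1.45, 0.023, 1.371, -0.057], TCP at [288.434, -582.52, 239.349] pointing down, gripper open.
Joint ranges: [-2.86, 2.86], [-0.3, 2.09], [-1.38, 1.24], [0.06, 2.45], [-1.56, 4.7], [0.09, 2.05], [-2.69, 2.69]. Speed limits (rad/s): [2.57, 2.57, 3.14, 3.14, 3.14, 3.14, 3.14].

## Interface

Orientations are given as a unit quaternion [w, x, y, z].
In Python, from station import manip gives the robot as it stands.
- The arm moves only by the tool play_rows, never from a script. Its argument "commands" is a list of rows, each an object of numbers: "ax", "ay", "az": the turn, a rotation vector about the tool's x, y, z in degrees; "tx", "ty", "tz": the shift along the tool's x, y, z in m; "fingers": the finger opening in m, from 0 to 0.0854. A call has 1 to 12 rows; each row is the pose to reach, as a shift and turn from the pose commanded when the call began, along the tool's axes at that moment; what a row does not reach only later rows make up. A row lasts 1/10 s, in which the tool goes at most 50 mm and 8.59 degrees, less where a joint would pass 70% of its speed; a pose out of reach is approached as far as the arm can. A call with a gripper value outside its range is refused whole. The fingers move at their own pace and stop on an object; the grip force is fixed at half the most. Time passes only in rows, so rows that repeat a pose let the fingers close. It gives the time, the measured TCP pose, the force and the opening at its end, in the units of the state.
- manip.read_state(): the state, without advancing time (a new reading comes with each control period).
- manip.capture(name): name is "scene" or "top" or "wrist"; returns (picture, depth): 384x512x3 uint8, blue, green, red; 384x512 float32, mm along the optical axis (not along the pixel's ray), 0 where there is no reading.
- manip.camera_params(name): a dict with "K" (3x3 intrinsics, pixels), "view" (4x4, takes a point from world to camera coordinates); the wrist camera has in their place "mount" (4x4, takes a point from camera to tool coordinates, whose origin is the TCP and whose axes are the flange's). Camera axes: x right, y up, looking along -z (the intrinsics and any distortion apply to the point x, -y, -z); pixel columns grow to the right and rows downward; lengths in mm; the calibration is good to about 2 mm. A picture is of the moment at which its call begins: read the wrist's pose just before it. camera_params takes no time and is no camera call.
- manip.hand_in(): hands the job in, once; it reports no verdict.
Trained networks look in the newest picture that a camera, given by its name, has taken for a name from the list of things; names that differ only in an ending like _2 or _b are one class to them, and where a whole thing is asked for, a point or a joint stands for the part that bears it (a point fixed in the world has none). Each returns a list of dicts, best first, with "score" (0 to 1); they miss things now and then, are a little off and sometimes report something else, mostly with a low value. They report only what shows in the picture. A call takes as long as a camera call.
- manip.silhouettes(camera, name): "mask" (384x512 bool, what is visible of it) and "rect" ([left, top, width, height] in pixels, round what is visible of it).
The state is a dict: "time_s": time; "qpos": joint angles; "dq": joint speeds; "effort": joint torques, N m; "position": TCP position; "orientation": TCP orientation; "wrist_force": force on the tool from outside, world axes, zero at the start; "wrist_torque": the same for the moment, N m; "width": finger opening in mm.
Only numpy, scipy, OpenCV 4.12 (cv2) and the standard library are available. Lean on these libraries where they do the work, as an engineer would, in place of code of your own. Each camera call takes 0.05 s, during which the arm holds its last target.

## Working session

There is one attempt and no reset: what is moved stays moved. The work goes in short steps, Python scripts to look and compute and a tool call to move; the robot and the scene stay as the last step left them, time stands still between calls to the robot, and variables do not carry over. Pictures are saved under pics/ and viewed, and the job is handed in when it is done.

Besides the shell and the picture viewer there is one more tool, called after ">>>" as name([rows], argument=value, ...), one row to a line, values as JSON. play_rows: Moves the arm, as the interface text tells. Its arguments: {"type":"object","properties":{"commands":{"type":"array"}},"required":["commands"]}

```bash
ls; mkdir -p pics; python3 - <<'E'
from station import manip
import cv2,numpy as np
s=manip.read_state();print(s)
for n in("scene","top"):
    im,d=manip.capture(n);cv2.imwrite(f"pics/{n}0.png",im);np.save(f"{n}_d.npy",d);np.save(f"{n}_im.npy",im)
    p=manip.camera_params(n);print(n,np.round(p["K"],1),np.round(p["view"],3),[k for k in p])
print(manip.camera_params("wrist"),manip.tip_reach)
E
```

```text
pics
{'time_s': 0.0, 'qpos': array([ 1.12509496,  0.32181375, -0.07009493,  1.45170396,  0.02261881,
        1.37078033, -0.05686546]), 'dq': array([-0.00187596,  0.00077484, -0.00017881,  0.00095992,  0.00075157,
        0.00118186, -0.00029304]), 'effort': array([-8.05194895e-05, -4.93581676e+01, -3.82126356e-01, -3.14337122e+01,
        1.30341266e-02,  1.11525648e-02,  2.30518708e-05]), 'position': array([ 288.17183915, -582.03827899,  238.21503037]), 'orientation': array([-9.19142760e-04,  9.73679562e-01,  2.27919265e-01, -2.73855335e-04]), 'wrist_force': array([-0.13233174,  0.57988856, -0.07395233]), 'wrist_torque': array([0.00099609, 0.02572432, 0.00033173]), 'width': 85.46976497054563}
scene [[464.8   0.  253.8]
 [  0.  464.8 189.6]
 [  0.    0.    1. ]] [[-8.97000e-01 -4.43000e-01  4.00000e-03  4.01863e+02]
 [ 2.82000e-01 -5.64000e-01  7.76000e-01 -2.98629e+02]
 [-3.42000e-01  6.97000e-01  6.31000e-01 -9.00351e+02]
 [ 0.00000e+00  0.00000e+00  0.00000e+00  1.00000e+00]] ['K', 'view']
top [[469.7   0.  257.6]
 [  0.  469.7 194. ]
 [  0.    0.    1. ]] [[ 1.000000e-03 -1.000000e+00  3.000000e-03 -1.370590e+02]
 [ 9.940000e-01  1.000000e-03  1.110000e-01 -5.158950e+02]
 [-1.110000e-01  3.000000e-03  9.940000e-01 -1.225358e+03]
 [ 0.000000e+00  0.000000e+00  0.000000e+00  1.000000e+00]] ['K', 'view']
{'K': array([[316.84095558,   0.        , 258.6479236 ],
       [  0.        , 316.84095558, 191.1180712 ],
       [  0.        ,   0.        ,   1.        ]]), 'mount': array([[-1.26269006e-03,  9.47817638e-01,  3.18810492e-01,
         8.17685770e+01],
       [ 9.99999201e-01,  1.17655689e-03,  4.62744109e-04,
         1.06955779e+00],
       [ 6.34983483e-05,  3.18810822e-01, -9.47818367e-01,
        -1.33311130e+02],
       [ 0.00000000e+00,  0.00000000e+00,  0.00000000e+00,
         1.00000000e+00]])} 8.0
```

View pics/scene0.png

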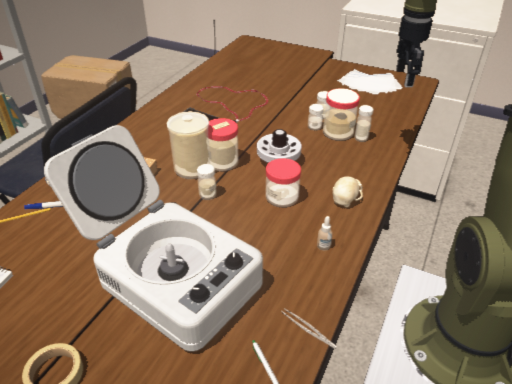

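View pics/top0.png

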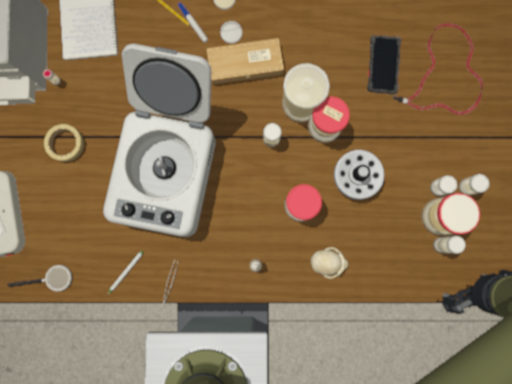

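```bash
cat > h.py <<'E'
import numpy as np,cv2
from scipy.spatial.transform import Rotation as R
from station import manip
def world_from(name,s=None):
    p=manip.camera_params(name)
    if name=="wrist":
        q=s["orientation"];T=np.eye(4);T[:3,:3]=R.from_quat([q[1],q[2],q[3],q[0]]).as_matrix();T[:3,3]=s["position"]
        return p["K"],T@p["mount"]
    return p["K"],np.linalg.inv(p["view"])
def cloud(d,K,T):
    v,u=np.mgrid[:d.shape[0],:d.shape[1]]
    P=np.stack([(u-K[0,2])/K[0,0]*d,-(v-K[1,2])/K[1,1]*d,-d],-1)
    return P@T[:3,:3].T+T[:3,3]
def proj(P,K,T):
    Ti=np.linalg.inv(T);c=np.asarray(P)@Ti[:3,:3].T+Ti[:3,3]
    return np.stack([K[0,0]*c[...,0]/-c[...,2]+K[0,2],K[1,1]*-c[...,1]/-c[...,2]+K[1,2]],-1)
E
python3 - <<'E'
from h import *
for cam in("top","scene"):
    im,d=manip.capture(cam);K,T=world_from(cam);C=cloud(d,K,T)
    np.save(cam+"_C.npy",C)
    for n in("rotor","centrifuge","squat_jar","small_jar","skull"):
        for r in manip.silhouettes(cam,n)[:2]:
            m=r["mask"]&(d>0);P=C[m]
            print(cam,n,round(r["score"],2),r["rect"],"med",np.median(P,0).round(0),"lo",np.percentile(P,2,0).round(0),"hi",np.percentile(P,98,0).round(0))
            if n in("rotor",) : 
                Q=P[P[:,2]>88];print(" knobtop",len(Q),Q.mean(0),Q.min(0),Q.max(0))
                Q=P[(P[:,2]>45)&(P[:,2]<64)]
                if len(Q)>20:
                    print(" head", len(Q),Q.min(0),Q.max(0), (Q.min(0)+Q.max(0))/2)
    if cam=="top":
        big=cv2.resize(im[100:260,100:240],None,fx=5,fy=5,interpolation=cv2.INTER_CUBIC);big=big[:600]
        cv2.imwrite("pics/c0.png",big[:600,:700])
E
```

```text
top rotor 0.81 [332.4, 149.7, 51.9, 51.2] med [ 563. -399.   53.] lo [ 508. -460.   40.] hi [ 622. -343.   99.]
 knobtop 192 [ 565.19519649 -402.13547714   96.94349857] [ 547.18693761 -423.03069372   88.35514397] [ 586.59826358 -383.64806316  104.16902398]
 head 1394 [ 502.42462269 -468.16093569   45.05288459] [ 628.30785595 -339.3373625    63.94782857] [ 565.36623932 -403.74914909   54.50035658]
top centrifuge 0.89 [100.1, 47.7, 116.0, 191.7] med [638. 101. 101.] lo [423. -14.  27.] hi [805. 230. 273.]
top squat_jar 0.87 [281.5, 185.2, 40.1, 34.3] med [ 486. -249.   97.] lo [ 446. -293.    3.] hi [ 528. -209.  102.]
top small_jar 0.85 [263.5, 124.9, 18.9, 23.9] med [ 663. -172.   86.] lo [ 648. -194.   20.] hi [ 690. -152.   91.]
top small_jar 0.47 [283.1, 187.2, 37.0, 34.7] med [ 486. -249.   97.] lo [ 445. -291.   16.] hi [ 528. -210.  102.]
top skull 0.62 [312.0, 245.2, 34.3, 30.7] med [ 335. -318.   56.] lo [ 303. -367.   17.] hi [ 365. -279.   70.]
scene rotor 0.71 [252.4, 129.0, 48.3, 33.6] med [ 562. -387.   53.] lo [ 505. -544.   -1.] hi [ 628. -337.   99.]
 knobtop 120 [ 562.10139874 -388.03892519   95.87300783] [ 488.08707323 -415.91385159   88.49402231] [ 586.5380296  -265.37523346  101.82712427]
 head 707 [ 501.9534524  -466.25757935   45.01499094] [ 630.76768429 -334.71464692   63.9888595 ] [ 566.36056834 -400.48611314   54.50192522]
scene centrifuge 0.86 [43.8, 121.8, 218.8, 231.1] med [640. 124. 100.] lo [414.  -4.  25.] hi [805. 251. 268.]
scene small_jar 0.8 [196.6, 163.6, 23.8, 40.7] med [ 664. -157.   54.] lo [ 649. -210.   -1.] hi [ 693. -147.   88.]
scene skull 0.9 [335.9, 176.9, 25.2, 28.8] med [ 330. -292.   50.] lo [ 304. -350.    9.] hi [ 362. -273.   69.]
```

View pics/c0.png

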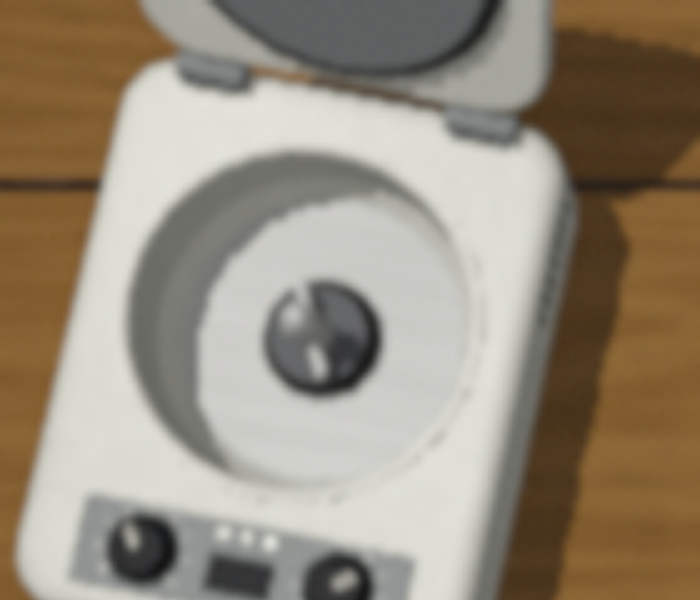

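```bash
python3 - <<'E'
from h import *
C=np.load("top_C.npy");K,T=world_from("top")
def ray(u,v,z):
    d=np.array([(u-K[0,2])/K[0,0],-(v-K[1,2])/K[1,1],-1]);d=T[:3,:3]@d;o=T[:3,3];return o+d*(z-o[2])/d[2]
print(ray(164.4,167.6,55))
m=np.zeros(C.shape[:2],bool);m[100:240,100:225]=1
for lo,hi in((95,108),(50,60),(15,50)):
    P=C[m&(C[...,2]>lo)&(C[...,2]<hi)];print(lo,len(P),P.mean(0))
# lip circle: hole boundary
hole=(m&(C[...,2]<85)&(np.hypot(C[...,0]-615,C[...,1]-65)<100)).astype(np.uint8)
hole=cv2.morphologyEx(hole,cv2.MORPH_CLOSE,np.ones((15,15)))
cs,_=cv2.findContours(hole,0,1);c=max(cs,key=cv2.contourArea)[:,0]
P=np.array([ray(u,v,103) for u,v in c]);A=np.c_[2*P[:,:2],np.ones(len(P))];x=np.linalg.lstsq(A,(P[:,:2]**2).sum(1),rcond=None)[0];print("lip",x[:2],np.sqrt(x[2]+x[0]**2+x[1]**2))
s=manip.read_state();print(s["position"])
E
```

```text
[582.75649451 108.68850325  55.        ]
95 5762 [547.30230101 118.94077955 100.24474062]
50 384 [588.47709049 112.20595443  54.53784368]
15 2898 [584.98597548 111.69265852  37.96031067]
lip [596.53067656  58.08267736] 83.71756913234952
[ 288.42111226 -582.53031516  239.36918716]
```

>>> play_rows([
  {"tx": 0.571,"ty": -0.489,"tz": 0.009},
  {"tx": 0.571,"ty": -0.489,"tz": 0.009},
  {"tx": 0.571,"ty": -0.489,"tz": 0.009},
  {"tx": 0.571,"ty": -0.489,"tz": 0.009},
  {"tx": 0.571,"ty": -0.489,"tz": 0.009},
  {"tx": 0.571,"ty": -0.489,"tz": 0.009},
  {"tx": 0.571,"ty": -0.489,"tz": 0.009},
  {"tx": 0.571,"ty": -0.489,"tz": 0.009},
  {"tx": 0.571,"ty": -0.489,"tz": 0.009},
  {"tx": 0.571,"ty": -0.489,"tz": 0.009},
  {"tx": 0.571,"ty": -0.489,"tz": 0.009},
  {"tx": 0.571,"ty": -0.489,"tz": 0.009},
])

```text
invalid input
```

>>> play_rows([
  {"ax": 0,"ay": 0,"az": 0,"tx": 0.05,"ty": -0.043,"tz": 0.001,"fingers": 0.085},
])

```text
time_s: 0.8
position: [302.7, -541.6, 237.5]
orientation: [0.001, 0.975, 0.223, -0.002]
wrist_force: [0.1, -0.2, 0.3]
width: 84.9
```

>>> play_rows([
  {"ax": 0,"ay": 0,"az": 0,"tx": 0.53,"ty": -0.45,"tz": 0.009,"fingers": 0.085},
  {"ax": 0,"ay": 0,"az": 0,"tx": 0.53,"ty": -0.45,"tz": 0.009,"fingers": 0.085},
  {"ax": 0,"ay": 0,"az": 0,"tx": 0.53,"ty": -0.45,"tz": 0.009,"fingers": 0.085},
  {"ax": 0,"ay": 0,"az": 0,"tx": 0.53,"ty": -0.45,"tz": 0.009,"fingers": 0.085},
  {"ax": 0,"ay": 0,"az": 0,"tx": 0.53,"ty": -0.45,"tz": 0.009,"fingers": 0.085},
  {"ax": 0,"ay": 0,"az": 0,"tx": 0.53,"ty": -0.45,"tz": 0.009,"fingers": 0.085},
  {"ax": 0,"ay": 0,"az": 0,"tx": 0.53,"ty": -0.45,"tz": 0.009,"fingers": 0.085},
  {"ax": 0,"ay": 0,"az": 0,"tx": 0.53,"ty": -0.45,"tz": 0.009,"fingers": 0.085},
  {"ax": 0,"ay": 0,"az": 0,"tx": 0.53,"ty": -0.45,"tz": 0.009,"fingers": 0.085},
  {"ax": 0,"ay": 0,"az": 0,"tx": 0.53,"ty": -0.45,"tz": 0.009,"fingers": 0.085},
])

```text
time_s: 1.8
position: [506.4, -75.5, 232.6]
orientation: [0.001, 0.974, 0.228, 0.0]
wrist_force: [0.9, -1.2, -0.2]
width: 84.7
```

>>> play_rows([
  {"ax": 0,"ay": 0,"az": 0,"tx": 0.138,"ty": -0.12,"tz": 0.0,"fingers": 0.085},
  {"ax": 0,"ay": 0,"az": 0,"tx": 0.138,"ty": -0.12,"tz": 0.0,"fingers": 0.085},
  {"ax": 0,"ay": 0,"az": 0,"tx": 0.138,"ty": -0.12,"tz": 0.0,"fingers": 0.085},
  {"ax": 0,"ay": 0,"az": 0,"tx": 0.138,"ty": -0.12,"tz": 0.0,"fingers": 0.085},
  {"ax": 0,"ay": 0,"az": 0,"tx": 0.138,"ty": -0.12,"tz": 0.0,"fingers": 0.085},
  {"ax": 0,"ay": 0,"az": 0,"tx": 0.138,"ty": -0.12,"tz": 0.0,"fingers": 0.085},
  {"ax": 0,"ay": 0,"az": 0,"tx": 0.138,"ty": -0.12,"tz": 0.0,"fingers": 0.085},
])

```text
time_s: 2.5
position: [576.2, 89.7, 231.9]
orientation: [0.001, 0.974, 0.227, -0.0]
wrist_force: [-1.1, -0.4, 0.2]
width: 84.9
```

```bash
python3 - <<'E'
from h import *
s=manip.read_state();im,d=manip.capture("wrist");K,T=world_from("wrist",s);C=cloud(d,K,T)
print(s["position"],s["orientation"],s["qpos"])
np.savez("sp1.npz",im=im,d=d,C=C,K=K,T=T)
cv2.imwrite("pics/w1.png",cv2.resize(im,None,fx=1.5,fy=1.5))
E
```

```text
[576.20461168  89.65956396 231.92625526] [ 5.71250321e-04  9.73922634e-01  2.26879460e-01 -2.95674426e-04] [ 0.35337628  0.2385571  -0.64535212  1.61478609  0.14773685  1.33804116
 -1.42568587]
```

View pics/w1.png

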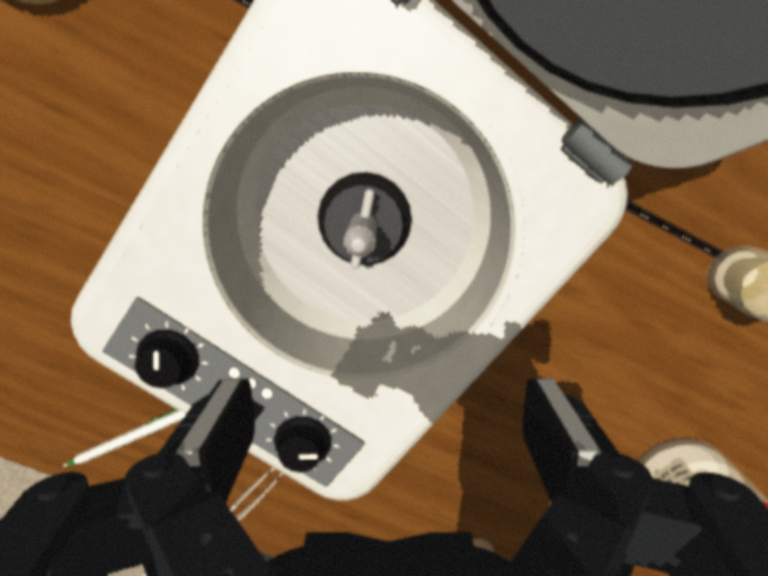

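```bash
python3 - <<'E'
from h import *
z=np.load("sp1.npz");im=z["im"];cv2.imwrite("pics/w1z.png",cv2.resize(im[105:190,195:290],None,fx=7,fy=7,interpolation=cv2.INTER_CUBIC))
C=z["C"]
sub=C[110:185,200:285].reshape(-1,3)
for lo,hi in((50,60),(64,76),(90,115)):
    P=sub[(sub[:,2]>lo)&(sub[:,2]<hi)];print(lo,len(P),P.mean(0),P.min(0),P.max(0))
E
```

```text
50 1468 [589.80341282 113.24991534  53.87394644] [561.34653946  86.76477893  50.24955279] [612.92358816 138.18182738  59.75330045]
64 197 [593.40664038 113.95137931  71.13783304] [562.36585439 104.36739013  64.34222188] [612.4137023  121.39914795  75.88194807]
90 390 [589.30066652 113.00342898 105.54080197] [578.66055185 103.6614125   90.34436629] [596.34976501 121.50874661 112.04577523]
```

View pics/w1z.png

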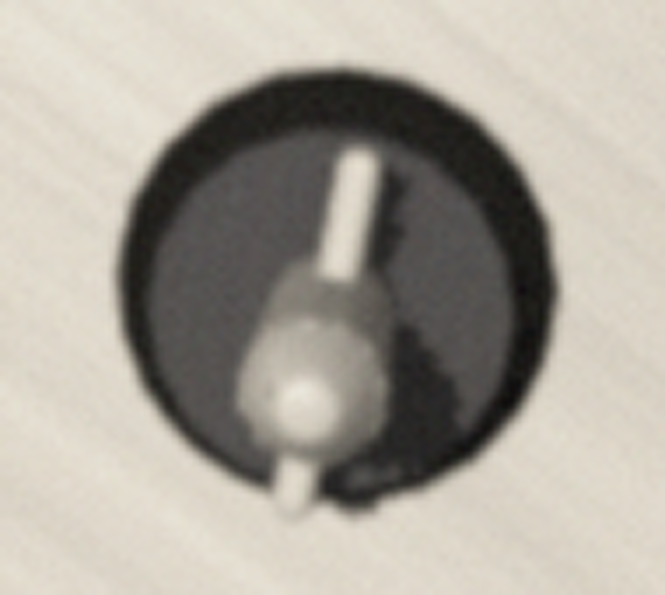

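```bash
python3 - <<'E'
from h import *
z=np.load("sp1.npz");K,T,C,d=z["K"],z["T"],z["C"],z["d"]
def ray(u,v,zz):
    r=T[:3,:3]@np.array([(u-K[0,2])/K[0,0],-(v-K[1,2])/K[1,1],-1]);o=T[:3,3];return o+r*(zz-o[2])/r[2]
f=lambda x,y,zz:ray(195-.43+x/7,105-.43+y/7,zz)
a=f(360,150,72);b=f(292,515,72);print("bar",a,b,(a+b)/2,np.linalg.norm(a-b),"dir",np.degrees(np.arctan2(*(a-b)[1::-1])))
print("tip",f(305,402,112))
e=[f(x,y,55)for x,y in((150,290),(515,300),(330,125))];print("disc",e,(e[0]+e[1])/2)
g=z["im"].mean(2)
# bowl lip
C0=np.array([588,112])
hole=((C[...,2]<90)&(d>0)&(np.hypot(C[...,0]-588,C[...,1]-112)<100)).astype(np.uint8)
hole=cv2.morphologyEx(hole,cv2.MORPH_CLOSE,np.ones((25,25)))
c=max(cv2.findContours(hole,0,1)[0],key=cv2.contourArea)[:,0]
P=np.array([ray(u,v,103)[:2] for u,v in c])
for _ in range(4):
    A=np.c_[2*P,np.ones(len(P))];x=np.linalg.lstsq(A,(P**2).sum(1),rcond=None)[0];r=np.sqrt(x[2]+x[0]**2+x[1]**2)
    e=abs(np.hypot(*(P-x[:2]).T)-r);print("lip",x[:2],r,len(P),e.max());P=P[e<max(1.5,np.percentile(e,85))]
# top cam
C=np.load("top_C.npy");sub=C[140:200,130:200].reshape(-1,3)
for lo,hi in((50,60),(90,115)):
    P=sub[(sub[:,2]>lo)&(sub[:,2]<hi)];print(lo,len(P),P.mean(0),P.min(0),P.max(0))
E
```

```text
bar [612.67297443 119.20909244  72.        ] [563.78217234 106.32750767  72.        ] [588.22757339 112.76830006  72.        ] 50.559329062498094 dir 14.76064199222942
tip [588.6975849 113.292234  112.       ]
disc [array([579.90092649, 137.0623437 ,  55.        ]), array([601.27938907,  90.28670105,  55.        ]), array([611.75104288, 124.03321118,  55.        ])] [590.59015778 113.67452237  55.        ]
lip [590.14989868 113.20334941] 81.87042291242474 567 1.1069751256355431
lip [590.14989868 113.20334941] 81.87042291242474 567 1.1069751256355431
lip [590.14989868 113.20334941] 81.87042291242474 567 1.1069751256355431
lip [590.14989868 113.20334941] 81.87042291242474 567 1.1069751256355431
50 289 [589.16942821 130.52754226  54.5774906 ] [510.40172297  40.0878693   50.0473333 ] [657.42705785 198.8254295   59.97782136]
90 1052 [549.47675133  67.98189081 100.26077525] [494.20284094  11.22295248  90.21007531] [648.04746315 189.62064246 114.26269447]
```

>>> play_rows([
  {"ax": 0,"ay": 0,"az": 0,"tx": -0.244,"ty": 0.448,"tz": 0.0,"fingers": 0.085},
  {"ax": 0,"ay": 0,"az": 0,"tx": -0.244,"ty": 0.448,"tz": 0.0,"fingers": 0.085},
  {"ax": 0,"ay": 0,"az": 0,"tx": -0.244,"ty": 0.448,"tz": 0.0,"fingers": 0.085},
  {"ax": 0,"ay": 0,"az": 0,"tx": -0.244,"ty": 0.448,"tz": 0.0,"fingers": 0.085},
  {"ax": 0,"ay": 0,"az": 0,"tx": -0.244,"ty": 0.448,"tz": 0.0,"fingers": 0.085},
  {"ax": 0,"ay": 0,"az": 0,"tx": -0.244,"ty": 0.448,"tz": 0.0,"fingers": 0.085},
  {"ax": 0,"ay": 0,"az": 0,"tx": -0.244,"ty": 0.448,"tz": 0.0,"fingers": 0.085},
  {"ax": 0,"ay": 0,"az": 0,"tx": -0.244,"ty": 0.448,"tz": 0.0,"fingers": 0.085},
  {"ax": 0,"ay": 0,"az": 0,"tx": -0.244,"ty": 0.448,"tz": 0.0,"fingers": 0.085},
  {"ax": 0,"ay": 0,"az": 0,"tx": -0.244,"ty": 0.448,"tz": 0.0,"fingers": 0.085},
  {"ax": 0,"ay": 0,"az": 0,"tx": -0.244,"ty": 0.448,"tz": 0.0,"fingers": 0.085},
  {"ax": 0,"ay": 0,"az": 0,"tx": -0.244,"ty": 0.448,"tz": 0.0,"fingers": 0.085},
])

```text
time_s: 3.75
position: [553.5, -422.9, 231.4]
orientation: [0.0, 0.975, 0.224, -0.001]
wrist_force: [0.4, 0.4, -0.1]
width: 85.0
```

>>> play_rows([
  {"ax": 0,"ay": 0,"az": 0,"tx": 0.0,"ty": 0.0,"tz": 0.0,"fingers": 0.085},
  {"ax": 0,"ay": 0,"az": 0,"tx": 0.0,"ty": 0.0,"tz": 0.0,"fingers": 0.085},
])

```text
time_s: 3.95
position: [557.2, -416.0, 232.6]
orientation: [-0.0, 0.973, 0.229, 0.0]
wrist_force: [0.3, -0.3, -0.2]
width: 85.2
```

```bash
python3 - <<'E'
from h import *
s=manip.read_state();im,d=manip.capture("wrist");K,T=world_from("wrist",s);C=cloud(d,K,T)
print(s["time_s"],s["position"],s["orientation"],s["qpos"])
np.savez("ro1.npz",im=im,d=d,C=C,K=K,T=T)
cv2.imwrite("pics/r1.png",cv2.resize(im,None,fx=1.5,fy=1.5))
E
```

```text
3.95 [ 557.22027204 -415.99220072  232.60568132] [-2.65058259e-04  9.73371435e-01  2.29233039e-01  4.40463858e-04] [ 0.86070296  0.44466979 -0.36357355  1.32155662  0.15478032  1.40277443
 -0.60441971]
```

View pics/r1.png

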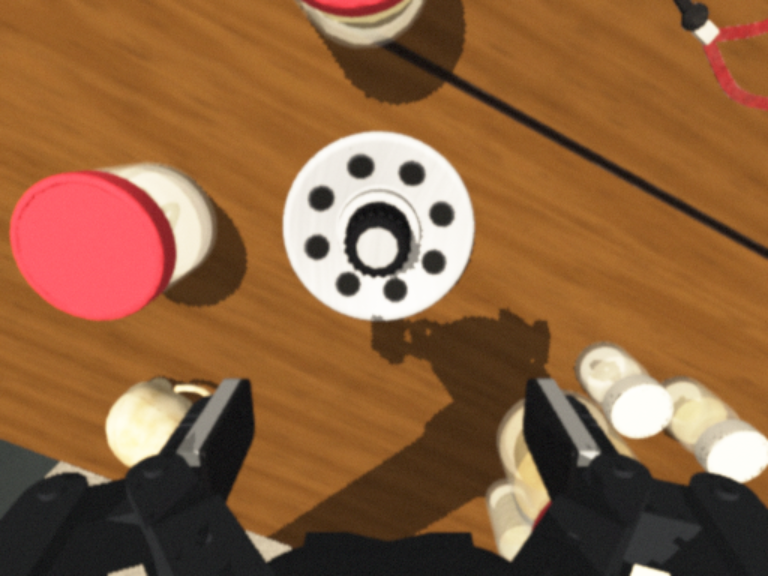

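```bash
cat > ro.py <<'E'
from h import *
import sys
z=np.load(sys.argv[1]);K,T,C,d,im=z["K"],z["T"],z["C"],z["d"],z["im"]
def ray(u,v,zz):
    r=T[:3,:3]@np.array([(u-K[0,2])/K[0,0],-(v-K[1,2])/K[1,1],-1]);o=T[:3,3];return o+r*(zz-o[2])/r[2]
def circ(P):
    A=np.c_[2*P,np.ones(len(P))];x=np.linalg.lstsq(A,(P**2).sum(1),rcond=None)[0];return x[:2],np.sqrt(x[2]+x[0]**2+x[1]**2)
r0=np.array([565.5,-402])
g=im.mean(2)
u,v=proj(np.array([*r0,56]),K,T)
yy,xx=np.mgrid[:384,:512];near=np.hypot(xx-u,yy-v)<75
dark=(near&(g<90)&(im.max(2).astype(int)-im.min(2)<40)).astype(np.uint8)
n,l,st,ce=cv2.connectedComponentsWithStats(dark)
H=[]
for i in range(1,n):
    if 60<st[i,4]<400:
        p=ray(*ce[i],54)
        rr=np.hypot(*(p[:2]-r0))
        if 30<rr<60:H.append(p[:2])
H=np.array(H)
if len(H)>4:
    c,r=circ(H);a=np.degrees(np.arctan2(*(H-c)[:,::-1].T));print("holes",len(H),c,r,"ang mod45",np.sort(a%45).round(1))
hs=cv2.cvtColor(im,cv2.COLOR_BGR2HSV)
for nm,lo,hi in(("knobtop",92,104),("head",46,62)):
    P=C[near&(C[...,2]>lo)&(C[...,2]<hi)];P=P[np.hypot(*(P[:,:2]-r0).T)<75];print(nm,len(P),P.mean(0),(P.min(0)+P.max(0))/2,P.max(0)-P.min(0))
# knob cap (bright disc inside black): rim
sil=manip.silhouettes("wrist","rotor")
if sil:
    m=sil[0]["mask"].astype(np.uint8);c=max(cv2.findContours(m,0,1)[0],key=cv2.contourArea)[:,0]
    for zz in(40,56):
        P=np.array([ray(a,b,zz)[:2] for a,b in c]);cc,r=circ(P);e=np.hypot(*(P-cc).T)-r;P=P[abs(e)<3];cc,r=circ(P);print("rim",zz,sil[0]["score"],cc,r)
E
python3 ro.py ro1.npz
```

```text
holes 8 [ 569.61800017 -403.44849159] 42.921862249877435 ang mod45 [41.3 41.3 41.4 41.4 41.6 41.6 41.6 41.7]
knobtop 1501 [ 569.36561132 -403.4430548    96.50970602] [ 568.12699352 -403.91321627   95.74131603] [39.90150453 40.00748475  7.46533116]
head 8882 [ 571.77333464 -402.17866945   52.41409661] [ 568.0924428  -403.89239874   53.99987574] [127.76098636 127.26444942  15.98692189]
rim 40 0.98 [ 565.68679145 -405.0215366 ] 66.11960279903651
rim 56 0.98 [ 568.88105877 -403.82069855] 62.8744165485193
```

>>> play_rows([
  {"ax": 0,"ay": 0,"az": -100,"tx": 0.016,"ty": -0.006,"tz": 0.0,"fingers": 0.085},
  {"ax": 0,"ay": 0,"az": -100,"tx": 0.016,"ty": -0.006,"tz": 0.0,"fingers": 0.085},
  {"ax": 0,"ay": 0,"az": -100,"tx": 0.016,"ty": -0.006,"tz": 0.0,"fingers": 0.085},
  {"ax": 0,"ay": 0,"az": -100,"tx": 0.016,"ty": -0.006,"tz": 0.0,"fingers": 0.085},
  {"ax": 0,"ay": 0,"az": -100,"tx": 0.016,"ty": -0.006,"tz": 0.0,"fingers": 0.085},
  {"ax": 0,"ay": 0,"az": -100,"tx": 0.016,"ty": -0.006,"tz": 0.0,"fingers": 0.085},
  {"ax": 0,"ay": 0,"az": -100,"tx": 0.016,"ty": -0.006,"tz": 0.0,"fingers": 0.085},
  {"ax": 0,"ay": 0,"az": -100,"tx": 0.016,"ty": -0.006,"tz": 0.0,"fingers": 0.085},
  {"ax": 0,"ay": 0,"az": -100,"tx": 0.016,"ty": -0.006,"tz": 0.0,"fingers": 0.085},
  {"ax": 0,"ay": 0,"az": -100,"tx": 0.016,"ty": -0.006,"tz": 0.0,"fingers": 0.085},
  {"ax": 0,"ay": 0,"az": -100,"tx": 0.016,"ty": -0.006,"tz": 0.0,"fingers": 0.085},
  {"ax": 0,"ay": 0,"az": -100,"tx": 0.016,"ty": -0.006,"tz": 0.0,"fingers": 0.085},
])

```text
time_s: 5.25
position: [568.6, -404.5, 232.5]
orientation: [0.0, 0.448, 0.894, -0.0]
wrist_force: [-0.6, 0.1, -0.3]
width: 84.6
```

>>> play_rows([
  {"ax": 0,"ay": 0,"az": -40,"tx": 0.0,"ty": 0.0,"tz": 0.0,"fingers": 0.085},
  {"ax": 0,"ay": 0,"az": -40,"tx": 0.0,"ty": 0.0,"tz": 0.0,"fingers": 0.085},
  {"ax": 0,"ay": 0,"az": -40,"tx": 0.0,"ty": 0.0,"tz": 0.0,"fingers": 0.085},
  {"ax": 0,"ay": 0,"az": -40,"tx": 0.0,"ty": 0.0,"tz": 0.0,"fingers": 0.085},
  {"ax": 0,"ay": 0,"az": -40,"tx": 0.0,"ty": 0.0,"tz": 0.0,"fingers": 0.085},
  {"ax": 0,"ay": 0,"az": -40,"tx": 0.0,"ty": 0.0,"tz": 0.0,"fingers": 0.085},
  {"ax": 0,"ay": 0,"az": -40,"tx": 0.0,"ty": 0.0,"tz": 0.0,"fingers": 0.085},
])

```text
time_s: 5.95
position: [568.4, -405.1, 232.4]
orientation: [0.0, 0.119, 0.993, -0.0]
wrist_force: [-0.2, -0.7, -0.0]
width: 85.0
```

```bash
python3 - <<'E'
from h import *
s=manip.read_state();im,d=manip.capture("wrist");K,T=world_from("wrist",s);C=cloud(d,K,T)
print(s["time_s"],s["position"],s["orientation"],s["qpos"])
np.savez("ro2.npz",im=im,d=d,C=C,K=K,T=T)
cv2.imwrite("pics/r2.png",cv2.resize(im,None,fx=1.5,fy=1.5))
E
python3 ro.py ro2.npz
```

```text
5.95 [ 568.40053804 -405.09684447  232.38446595] [ 8.06885723e-05  1.19497567e-01  9.92834475e-01 -1.75442819e-04] [ 1.10355172  0.53772167 -0.78130114  1.30263294  0.37226798  1.44716528
  1.68118499]
holes 7 [ 566.9187015  -403.79331771] 42.93224859666708 ang mod45 [41.4 41.4 41.4 41.5 41.5 41.5 41.7]
knobtop 1429 [ 567.30606886 -403.99217134   96.49164987] [ 568.83635607 -404.31948677   95.59008068] [40.27916014 39.5315979   7.1587024 ]
head 8572 [ 564.64592605 -403.38971136   52.40474865] [ 568.45948645 -404.23718009   53.99053296] [127.25650951 126.97099832  15.98071279]
rim 40 0.65 [ 571.65303152 -405.03174579] 65.70167544402831
rim 56 0.65 [ 567.59300352 -404.12856306] 62.473855962787944
```

View pics/r2.png

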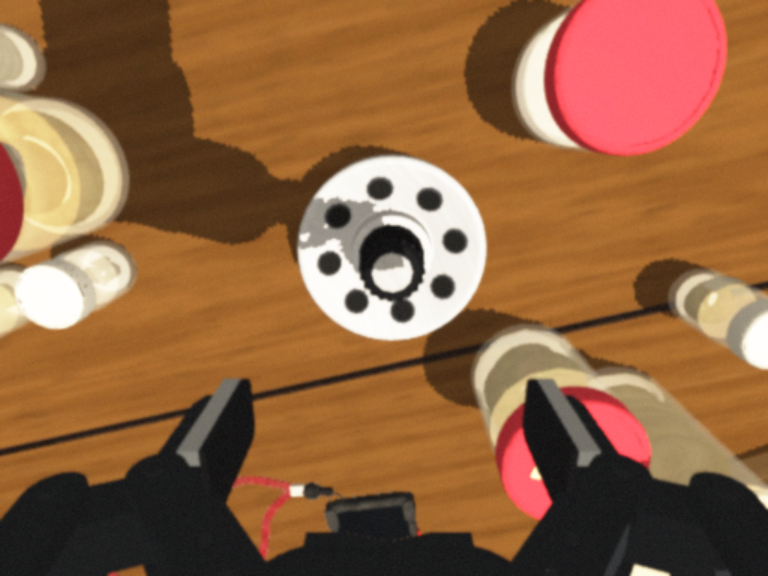

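>>> play_rows([
  {"ax": 0,"ay": 0,"az": 0,"tx": 0.0,"ty": 0.001,"tz": 0.045,"fingers": 0.085},
  {"ax": 0,"ay": 0,"az": 0,"tx": 0.0,"ty": 0.001,"tz": 0.09,"fingers": 0.085},
  {"ax": 0,"ay": 0,"az": 0,"tx": 0.0,"ty": 0.001,"tz": 0.13,"fingers": 0.085},
  {"ax": 0,"ay": 0,"az": 0,"tx": 0.0,"ty": 0.001,"tz": 0.148,"fingers": 0.085},
  {"ax": 0,"ay": 0,"az": 0,"tx": 0.0,"ty": 0.001,"tz": 0.156,"fingers": 0.085},
  {"ax": 0,"ay": 0,"az": 0,"tx": 0.0,"ty": 0.001,"tz": 0.156,"fingers": 0.085},
  {"ax": 0,"ay": 0,"az": 0,"tx": 0.0,"ty": 0.001,"tz": 0.156,"fingers": 0.085},
])

```text
time_s: 6.75
position: [569.8, -405.5, 78.5]
orientation: [0.002, 0.119, 0.993, -0.001]
wrist_force: [-0.1, 0.4, 0.6]
width: 84.8
```

>>> play_rows([
  {"ax": 0,"ay": 0,"az": 0,"tx": 0.0,"ty": 0.0,"tz": 0.0,"fingers": 0.03},
  {"ax": 0,"ay": 0,"az": 0,"tx": 0.0,"ty": 0.0,"tz": 0.0,"fingers": 0.03},
  {"ax": 0,"ay": 0,"az": 0,"tx": 0.0,"ty": 0.0,"tz": 0.0,"fingers": 0.03},
  {"ax": 0,"ay": 0,"az": 0,"tx": 0.0,"ty": 0.0,"tz": 0.0,"fingers": 0.03},
  {"ax": 0,"ay": 0,"az": 0,"tx": 0.0,"ty": 0.0,"tz": 0.0,"fingers": 0.03},
  {"ax": 0,"ay": 0,"az": 0,"tx": 0.0,"ty": 0.0,"tz": 0.0,"fingers": 0.03},
])

```text
time_s: 7.35
position: [569.1, -404.6, 77.3]
orientation: [0.001, 0.119, 0.993, -0.0]
wrist_force: [0.8, 2.8, 5.5]
width: 38.3
```

```bash
python3 - <<'E'
from h import *
s=manip.read_state()
print({k:np.round(s[k],3) for k in("time_s","position","orientation","qpos","wrist_force","wrist_torque","width")})
im,d=manip.capture("wrist");cv2.imwrite("pics/g1.png",im)
E
```

```text
{'time_s': np.float64(7.35), 'position': array([ 569.135, -404.564,   77.267]), 'orientation': array([ 0.001,  0.119,  0.993, -0.   ]), 'qpos': array([ 1.091,  0.648, -0.733,  1.473,  0.449,  1.192,  1.626]), 'wrist_force': array([0.754, 2.789, 5.47 ]), 'wrist_torque': array([ 0.312,  0.132, -0.009]), 'width': np.float64(38.264)}
```

View pics/g1.png

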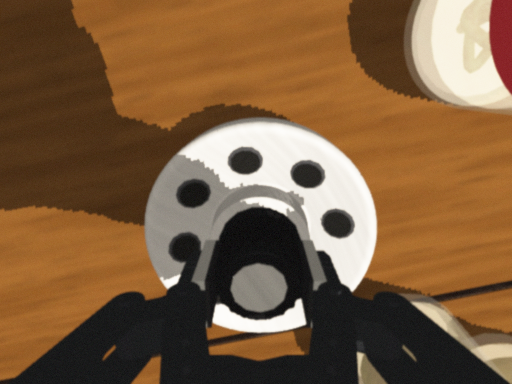

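>>> play_rows([
  {"ax": 0,"ay": 0,"az": 0,"tx": 0.0,"ty": 0.0,"tz": -0.01,"fingers": 0.03},
  {"ax": 0,"ay": 0,"az": 0,"tx": 0.0,"ty": 0.0,"tz": -0.04,"fingers": 0.03},
  {"ax": 0,"ay": 0,"az": 0,"tx": 0.0,"ty": 0.0,"tz": -0.08,"fingers": 0.03},
  {"ax": 0,"ay": 0,"az": 0,"tx": 0.0,"ty": 0.0,"tz": -0.12,"fingers": 0.03},
  {"ax": 0,"ay": 0,"az": 0,"tx": 0.0,"ty": 0.0,"tz": -0.145,"fingers": 0.03},
  {"ax": 0,"ay": 0,"az": 0,"tx": 0.0,"ty": 0.0,"tz": -0.15,"fingers": 0.03},
  {"ax": 0,"ay": 0,"az": 0,"tx": 0.0,"ty": 0.0,"tz": -0.15,"fingers": 0.03},
])

```text
time_s: 8.1
position: [567.8, -405.1, 225.3]
orientation: [-0.001, 0.119, 0.993, -0.0]
wrist_force: [-0.4, 0.3, -6.7]
width: 38.4
```

```bash
python3 - <<'E'
from h import *
s=manip.read_state()
print({k:np.round(s[k],3) for k in("time_s","position","orientation","qpos","wrist_force","wrist_torque","width")})
q=s["orientation"];Rm=R.from_quat([q[1],q[2],q[3],q[0]]).as_matrix()
c=s["position"]+Rm@[0.6,0,0]
print(Rm.T@(np.array([588.5,113,c[2]])-c))
E
```

```text
{'time_s': np.float64(8.1), 'position': array([ 567.82 , -405.081,  225.334]), 'orientation': array([-0.001,  0.119,  0.993, -0.   ]), 'qpos': array([ 1.105,  0.541, -0.78 ,  1.313,  0.375,  1.436,  1.68 ]), 'wrist_force': array([-0.375,  0.335, -6.695]), 'wrist_torque': array([-0.018,  0.05 , -0.006]), 'width': np.float64(38.367)}
[ 1.01764441e+02  5.08288546e+02 -6.62457630e-02]
```

>>> play_rows([
  {"ax": 0,"ay": 0,"az": 0,"tx": 0.003,"ty": 0.015,"tz": 0.0,"fingers": 0.03},
  {"ax": 0,"ay": 0,"az": 0,"tx": 0.009,"ty": 0.045,"tz": 0.0,"fingers": 0.03},
  {"ax": 0,"ay": 0,"az": 0,"tx": 0.018,"ty": 0.09,"tz": 0.0,"fingers": 0.03},
  {"ax": 0,"ay": 0,"az": 1,"tx": 0.027,"ty": 0.135,"tz": 0.0,"fingers": 0.03},
  {"ax": 0,"ay": 0,"az": 2,"tx": 0.036,"ty": 0.18,"tz": 0.0,"fingers": 0.03},
  {"ax": 0,"ay": 0,"az": 3,"tx": 0.045,"ty": 0.225,"tz": 0.0,"fingers": 0.03},
  {"ax": 0,"ay": 0,"az": 4,"tx": 0.054,"ty": 0.27,"tz": 0.0,"fingers": 0.03},
  {"ax": 0,"ay": 0,"az": 4,"tx": 0.063,"ty": 0.315,"tz": 0.0,"fingers": 0.03},
  {"ax": 0,"ay": 0,"az": 4,"tx": 0.072,"ty": 0.36,"tz": 0.0,"fingers": 0.03},
  {"ax": 0,"ay": 0,"az": 4,"tx": 0.081,"ty": 0.405,"tz": 0.0,"fingers": 0.03},
  {"ax": 0,"ay": 0,"az": 4,"tx": 0.09,"ty": 0.45,"tz": 0.0,"fingers": 0.03},
  {"ax": 0,"ay": 0,"az": 4,"tx": 0.096,"ty": 0.48,"tz": 0.0,"fingers": 0.03},
])

```text
time_s: 9.3
position: [585.4, 89.8, 224.0]
orientation: [-0.002, 0.151, 0.989, 0.001]
wrist_force: [-0.1, 1.1, -4.6]
width: 38.6
```

>>> play_rows([
  {"ax": 0,"ay": 0,"az": 0,"tx": 0.004,"ty": 0.018,"tz": 0.0,"fingers": 0.03},
  {"ax": 0,"ay": 0,"az": 0,"tx": 0.005,"ty": 0.028,"tz": 0.0,"fingers": 0.03},
  {"ax": 0,"ay": 0,"az": 0,"tx": 0.005,"ty": 0.028,"tz": 0.0,"fingers": 0.03},
  {"ax": 0,"ay": 0,"az": 0,"tx": 0.005,"ty": 0.028,"tz": 0.0,"fingers": 0.03},
])

```text
time_s: 9.7
position: [591.6, 110.9, 224.9]
orientation: [-0.001, 0.154, 0.988, -0.001]
wrist_force: [-0.4, -0.7, -5.2]
width: 38.3
```

```bash
cat > st.py <<'E'
from h import *
s=manip.read_state()
print({k:np.round(s[k],3).tolist() for k in("time_s","position","qpos","wrist_force","wrist_torque","width")})
q=s["orientation"];Rm=R.from_quat([q[1],q[2],q[3],q[0]]).as_matrix()
c=s["position"]+Rm@[0.6,0,0]
print("yaw",np.degrees(np.arctan2(Rm[1,0],Rm[0,0])),"tilt",np.degrees(Rm[:2,2]),"to spindle",Rm.T@(np.array([588.5,113,c[2]])-c),"orig z",c[2]-77.3)
E
python3 st.py
python3 - <<'E'
from h import *
im,d=manip.capture("scene");cv2.imwrite("pics/s2.png",cv2.resize(im[100:340,40:300],None,fx=2.4,fy=2.4,interpolation=cv2.INTER_CUBIC))
K,T=world_from("scene");C=cloud(d,K,T);np.save("s2.npy",C)
E
```

```text
{'time_s': 9.7, 'position': [591.635, 110.898, 224.92], 'qpos': [0.544, 0.374, -0.972, 1.569, 0.314, 1.367, 0.802], 'wrist_force': [-0.433, -0.739, -5.215], 'wrist_torque': [-0.092, 0.015, -0.026], 'width': 38.306}
yaw 162.2848286620399 tilt [-0.11113898 -0.08574383] to spindle [3.02607029e+00 1.04832473e+00 2.10030252e-03] orig z 147.6207921875142
```

View pics/s2.png

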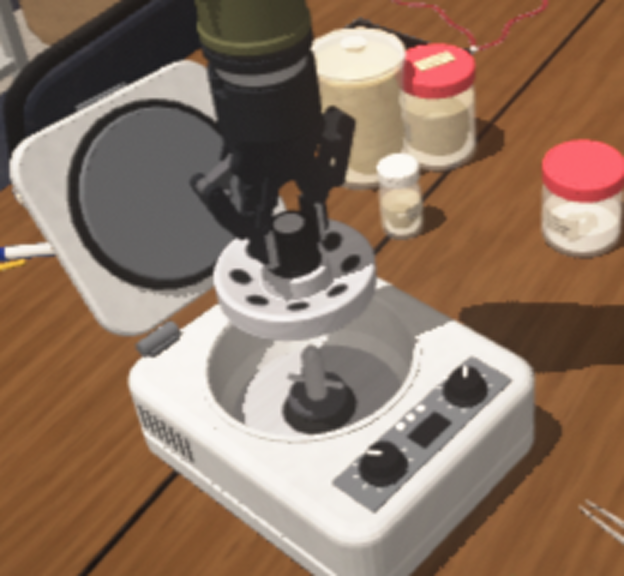

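>>> play_rows([
  {"ax": 0,"ay": 0,"az": 0,"tx": 0.003,"ty": 0.001,"tz": 0.01,"fingers": 0.03},
  {"ax": 0,"ay": 0,"az": 0,"tx": 0.003,"ty": 0.001,"tz": 0.03,"fingers": 0.03},
  {"ax": 0,"ay": 0,"az": 0,"tx": 0.003,"ty": 0.001,"tz": 0.03,"fingers": 0.03},
  {"ax": 0,"ay": 0,"az": 0,"tx": 0.003,"ty": 0.001,"tz": 0.03,"fingers": 0.03},
  {"ax": 0,"ay": 0,"az": 0,"tx": 0.003,"ty": 0.001,"tz": 0.03,"fingers": 0.03},
])

```text
time_s: 10.25
position: [590.0, 114.0, 196.8]
orientation: [0.001, 0.154, 0.988, 0.0]
wrist_force: [0.0, -0.4, -5.1]
width: 38.6
```

```bash
python3 st.py
```

```text
{'time_s': 10.25, 'position': [590.031, 113.98, 196.783], 'qpos': [0.538, 0.39, -0.965, 1.611, 0.33, 1.313, 0.784], 'wrist_force': [0.038, -0.431, -5.065], 'wrist_torque': [0.006, -0.068, 0.022], 'width': 38.615}
yaw 162.30063524160119 tilt [0.0636001 0.0067401] to spindle [ 5.60839901e-01 -1.39888694e+00 -1.20188357e-03] orig z 119.4823812501317
```

>>> play_rows([
  {"ax": 0,"ay": 0,"az": 0,"tx": 0,"ty": 0,"tz": 0,"fingers": 0.03},
])

```text
time_s: 10.35
position: [590.1, 114.3, 197.0]
orientation: [0.001, 0.154, 0.988, 0.0]
wrist_force: [-0.4, -0.5, -5.3]
width: 38.4
```

>>> play_rows([
  {"ax": 0,"ay": 0,"az": 0,"tx": 0,"ty": 0,"tz": 0,"fingers": 0.03},
])

```text
time_s: 10.45
position: [589.9, 114.4, 196.8]
orientation: [0.001, 0.153, 0.988, 0.0]
wrist_force: [0.3, 0.1, -4.7]
width: 38.5
```

>>> play_rows([
  {"ax": 0,"ay": 0,"az": 0,"tx": 0,"ty": 0,"tz": 0,"fingers": 0.03},
])

```text
time_s: 10.55
position: [589.7, 114.3, 196.5]
orientation: [0.0, 0.153, 0.988, 0.0]
wrist_force: [0.5, 0.1, -6.0]
width: 38.5
```

>>> play_rows([
  {"ax": 0,"ay": 0,"az": 0,"tx": 0,"ty": 0,"tz": 0,"fingers": 0.03},
])

```text
time_s: 10.65
position: [589.6, 114.3, 196.3]
orientation: [0.0, 0.153, 0.988, -0.0]
wrist_force: [0.6, -0.6, -6.4]
width: 38.3
```

>>> play_rows([
  {"ax": 0,"ay": 0,"az": 0,"tx": 0,"ty": -0.0015,"tz": 0.008,"fingers": 0.03},
  {"ax": 0,"ay": 0,"az": 0,"tx": 0,"ty": -0.0015,"tz": 0.016,"fingers": 0.03},
  {"ax": 0,"ay": 0,"az": 0,"tx": 0,"ty": -0.0015,"tz": 0.02,"fingers": 0.03},
  {"ax": 0,"ay": 0,"az": 0,"tx": 0,"ty": -0.0015,"tz": 0.023,"fingers": 0.03},
  {"ax": 0,"ay": 0,"az": 0,"tx": 0,"ty": -0.0015,"tz": 0.026,"fingers": 0.03},
  {"ax": 0,"ay": 0,"az": 0,"tx": 0,"ty": -0.0015,"tz": 0.026,"fingers": 0.03},
  {"ax": 0,"ay": 0,"az": 0,"tx": 0,"ty": -0.0015,"tz": 0.026,"fingers": 0.03},
])

```text
time_s: 11.35
position: [589.2, 112.9, 170.2]
orientation: [0.0, 0.153, 0.988, 0.0]
wrist_force: [-0.3, 0.0, -5.7]
width: 38.2
```

```bash
python3 st.py
```

```text
{'time_s': 11.35, 'position': [589.166, 112.936, 170.158], 'qpos': [0.531, 0.41, -0.955, 1.645, 0.348, 1.268, 0.773], 'wrist_force': [-0.35, 0.043, -5.749], 'wrist_torque': [0.014, 0.022, 0.029], 'width': 38.235}
yaw 162.35054571021172 tilt [0.00954264 0.00177046] to spindle [ 5.42765546e-02 -1.41053928e-01 -1.93820044e-05] orig z 92.85830204103165
```

>>> play_rows([
  {"ax": 0,"ay": 0,"az": 0,"tx": 0,"ty": 0,"tz": 0.003,"fingers": 0.03},
  {"ax": 0,"ay": 0,"az": 0,"tx": 0,"ty": 0,"tz": 0.006,"fingers": 0.03},
  {"ax": 0,"ay": 0,"az": 0,"tx": 0,"ty": 0,"tz": 0.009,"fingers": 0.03},
  {"ax": 0,"ay": 0,"az": 0,"tx": 0,"ty": 0,"tz": 0.01,"fingers": 0.03},
  {"ax": 0,"ay": 0,"az": 0,"tx": 0,"ty": 0,"tz": 0.01,"fingers": 0.03},
])

```text
time_s: 11.85
position: [588.9, 112.8, 159.7]
orientation: [-0.0, 0.153, 0.988, -0.0]
wrist_force: [0.5, 0.7, -5.7]
width: 38.7
```

```bash
python3 st.py
```

```text
{'time_s': 11.85, 'position': [588.925, 112.76, 159.743], 'qpos': [0.527, 0.42, -0.95, 1.657, 0.356, 1.251, 0.767], 'wrist_force': [0.508, 0.696, -5.724], 'wrist_torque': [0.051, 0.006, 0.011], 'width': 38.658}
yaw 162.34170365454625 tilt [-0.02784121 -0.00621752] to spindle [-1.22094264e-01  9.99590027e-02 -7.75836870e-05] orig z 82.44294502717678
```

>>> play_rows([
  {"ax": 0,"ay": 0,"az": 0,"tx": 0,"ty": 0,"tz": 0.004,"fingers": 0.03},
  {"ax": 0,"ay": 0,"az": 0,"tx": 0,"ty": 0,"tz": 0.007,"fingers": 0.03},
  {"ax": 0,"ay": 0,"az": 0,"tx": 0,"ty": 0,"tz": 0.009,"fingers": 0.03},
  {"ax": 0,"ay": 0,"az": 0,"tx": 0,"ty": 0,"tz": 0.0105,"fingers": 0.03},
  {"ax": 0,"ay": 0,"az": 0,"tx": 0,"ty": 0,"tz": 0.012,"fingers": 0.03},
  {"ax": 0,"ay": 0,"az": 0,"tx": 0,"ty": 0,"tz": 0.012,"fingers": 0.03},
])

```text
time_s: 12.45
position: [589.0, 112.8, 147.8]
orientation: [-0.0, 0.153, 0.988, -0.0]
wrist_force: [0.1, -0.1, -6.4]
width: 38.3
```

```bash
python3 st.py
```

```text
{'time_s': 12.45, 'position': [589.0, 112.764, 147.843], 'qpos': [0.522, 0.431, -0.944, 1.67, 0.367, 1.231, 0.759], 'wrist_force': [0.07, -0.126, -6.403], 'wrist_torque': [0.015, 0.031, 0.025], 'width': 38.287}
yaw 162.34383780891304 tilt [-0.01641955 -0.00735919] to spindle [-5.23006321e-02  7.29304953e-02 -2.75097211e-05] orig z 70.54336500352967
```

>>> play_rows([
  {"ax": 0,"ay": 0,"az": 0,"tx": 0,"ty": 0,"tz": 0.001,"fingers": 0.03},
  {"ax": 0,"ay": 0,"az": 0,"tx": 0,"ty": 0,"tz": 0.002,"fingers": 0.03},
  {"ax": 0,"ay": 0,"az": 0,"tx": 0,"ty": 0,"tz": 0.003,"fingers": 0.03},
  {"ax": 0,"ay": 0,"az": 0,"tx": 0,"ty": 0,"tz": 0.003,"fingers": 0.03},
])

```text
time_s: 12.85
position: [589.0, 112.8, 144.9]
orientation: [-0.0, 0.153, 0.988, -0.0]
wrist_force: [0.3, -0.3, -6.3]
width: 38.9
```

```bash
python3 st.py
```

```text
{'time_s': 12.85, 'position': [589.036, 112.79, 144.903], 'qpos': [0.52, 0.433, -0.942, 1.673, 0.369, 1.226, 0.758], 'wrist_force': [0.332, -0.257, -6.256], 'wrist_torque': [-0.009, -0.003, 0.022], 'width': 38.91}
yaw 162.34470494719645 tilt [-0.0090706  -0.00602476] to spindle [-2.51973762e-02  3.75949095e-02 -8.56964004e-06] orig z 67.60315404845561
```

>>> play_rows([
  {"ax": 0,"ay": 0,"az": 0,"tx": 0,"ty": 0,"tz": 0.002,"fingers": 0.03},
  {"ax": 0,"ay": 0,"az": 0,"tx": 0,"ty": 0,"tz": 0.004,"fingers": 0.03},
  {"ax": 0,"ay": 0,"az": 0,"tx": 0,"ty": 0,"tz": 0.0055,"fingers": 0.03},
  {"ax": 0,"ay": 0,"az": 0,"tx": 0,"ty": 0,"tz": 0.007,"fingers": 0.03},
  {"ax": 0,"ay": 0,"az": 0,"tx": 0,"ty": 0,"tz": 0.008,"fingers": 0.03},
  {"ax": 0,"ay": 0,"az": 0,"tx": 0,"ty": 0,"tz": 0.008,"fingers": 0.03},
])

```text
time_s: 13.45
position: [589.0, 112.8, 136.8]
orientation: [-0.0, 0.153, 0.988, -0.0]
wrist_force: [0.0, -0.1, -6.4]
width: 38.7
```

```bash
python3 st.py
```

```text
{'time_s': 13.45, 'position': [588.978, 112.785, 136.845], 'qpos': [0.517, 0.441, -0.938, 1.681, 0.376, 1.213, 0.752], 'wrist_force': [0.011, -0.099, -6.376], 'wrist_torque': [-0.001, -0.044, -0.02], 'width': 38.658}
yaw 162.34437338632216 tilt [-0.0191639  -0.00589259] to spindle [-7.94104334e-02  5.96946669e-02 -3.47383527e-05] orig z 59.545261790893434
```

>>> play_rows([
  {"ax": 0,"ay": 0,"az": 0,"tx": 0,"ty": 0,"tz": 0.0005,"fingers": 0.03},
  {"ax": 0,"ay": 0,"az": 0,"tx": 0,"ty": 0,"tz": 0.001,"fingers": 0.03},
  {"ax": 0,"ay": 0,"az": 0,"tx": 0,"ty": 0,"tz": 0.001,"fingers": 0.03},
])

```text
time_s: 13.75
position: [589.2, 112.8, 136.1]
orientation: [0.0, 0.153, 0.988, -0.0]
wrist_force: [-0.5, -0.2, -6.5]
width: 38.2
```

>>> play_rows([
  {"ax": 0,"ay": 0,"az": 0,"tx": 0,"ty": 0,"tz": 0.0005,"fingers": 0.03},
  {"ax": 0,"ay": 0,"az": 0,"tx": 0,"ty": 0,"tz": 0.001,"fingers": 0.03},
  {"ax": 0,"ay": 0,"az": 0,"tx": 0,"ty": 0,"tz": 0.001,"fingers": 0.03},
])

```text
time_s: 14.05
position: [589.5, 112.8, 135.9]
orientation: [0.0, 0.154, 0.988, -0.0]
wrist_force: [-2.1, -1.3, 0.2]
width: 38.5
```

```bash
python3 st.py
```

```text
{'time_s': 14.05, 'position': [589.453, 112.781, 135.862], 'qpos': [0.516, 0.442, -0.937, 1.682, 0.378, 1.21, 0.751], 'wrist_force': [-2.057, -1.258, 0.211], 'wrist_torque': [-0.271, 0.386, 0.026], 'width': 38.504}
yaw 162.33718249525003 tilt [ 0.05008239 -0.0251926 ] to spindle [ 3.74136841e-01 -8.05432713e-02 -3.49147229e-04] orig z 58.56152749489773
```

>>> play_rows([
  {"ax": 0,"ay": 0,"az": 2,"tx": 0,"ty": 0,"tz": 0.0001,"fingers": 0.03},
  {"ax": 0,"ay": 0,"az": 4,"tx": 0,"ty": 0,"tz": 0.0002,"fingers": 0.03},
  {"ax": 0,"ay": 0,"az": 6,"tx": 0,"ty": 0,"tz": 0.0003,"fingers": 0.03},
  {"ax": 0,"ay": 0,"az": 8,"tx": 0,"ty": 0,"tz": 0.0005,"fingers": 0.03},
  {"ax": 0,"ay": 0,"az": 10,"tx": 0,"ty": 0,"tz": 0.0007,"fingers": 0.03},
  {"ax": 0,"ay": 0,"az": 12,"tx": 0,"ty": 0,"tz": 0.0009,"fingers": 0.03},
  {"ax": 0,"ay": 0,"az": 12,"tx": 0,"ty": 0,"tz": 0.0009,"fingers": 0.03},
])

```text
time_s: 14.75
position: [589.3, 111.8, 135.4]
orientation: [0.0, 0.256, 0.967, -0.001]
wrist_force: [-3.0, -3.6, 5.4]
width: 38.9
```

```bash
python3 st.py
```

```text
{'time_s': 14.75, 'position': [589.295, 111.782, 135.408], 'qpos': [0.488, 0.427, -0.895, 1.684, 0.356, 1.204, 0.558], 'wrist_force': [-2.97, -3.636, 5.367], 'wrist_torque': [-0.978, 1.057, 0.091], 'width': 38.901}
yaw 150.2953061913987 tilt [ 0.02065604 -0.13894505] to spindle [ 0.69451921  0.6642322  -0.00233254] orig z 58.10704960945087
```

>>> play_rows([
  {"ax": 0,"ay": 0,"az": 2,"tx": 0.0,"ty": -0.0002,"tz": 0.0001,"fingers": 0.03},
  {"ax": 0,"ay": 0,"az": 4,"tx": 0.0001,"ty": -0.0004,"tz": 0.0002,"fingers": 0.03},
  {"ax": 0,"ay": 0,"az": 6,"tx": 0.0001,"ty": -0.0005,"tz": 0.0004,"fingers": 0.03},
  {"ax": 0,"ay": 0,"az": 8,"tx": 0.0001,"ty": -0.0005,"tz": 0.0005,"fingers": 0.03},
  {"ax": 0,"ay": 0,"az": 10,"tx": 0.0001,"ty": -0.0005,"tz": 0.0007,"fingers": 0.03},
  {"ax": 0,"ay": 0,"az": 12,"tx": 0.0001,"ty": -0.0005,"tz": 0.0009,"fingers": 0.03},
  {"ax": 0,"ay": 0,"az": 12,"tx": 0.0001,"ty": -0.0005,"tz": 0.0009,"fingers": 0.03},
])

```text
time_s: 15.45
position: [589.0, 112.3, 134.2]
orientation: [0.0, 0.355, 0.935, -0.0]
wrist_force: [-2.0, -2.7, 4.8]
width: 38.3
```

```bash
python3 st.py
```

```text
{'time_s': 15.45, 'position': [589.048, 112.293, 134.161], 'qpos': [0.46, 0.414, -0.856, 1.687, 0.334, 1.194, 0.365], 'wrist_force': [-2.023, -2.689, 4.779], 'wrist_torque': [-0.581, 0.842, -0.028], 'width': 38.276}
yaw 138.35357126329367 tilt [ 0.04503451 -0.04009012] to spindle [ 0.27892018  0.16432191 -0.0002936 ] orig z 56.8603719839124
```

>>> play_rows([
  {"ax": 0,"ay": 0,"az": 2,"tx": 0,"ty": -0.0002,"tz": 0.0002,"fingers": 0.03},
  {"ax": 0,"ay": 0,"az": 4,"tx": 0,"ty": -0.0003,"tz": 0.0003,"fingers": 0.03},
  {"ax": 0,"ay": 0,"az": 6,"tx": 0,"ty": -0.0003,"tz": 0.0005,"fingers": 0.03},
  {"ax": 0,"ay": 0,"az": 8,"tx": 0,"ty": -0.0003,"tz": 0.0006,"fingers": 0.03},
  {"ax": 0,"ay": 0,"az": 10,"tx": 0,"ty": -0.0003,"tz": 0.0008,"fingers": 0.03},
  {"ax": 0,"ay": 0,"az": 12,"tx": 0,"ty": -0.0003,"tz": 0.0009,"fingers": 0.03},
  {"ax": 0,"ay": 0,"az": 14,"tx": 0,"ty": -0.0003,"tz": 0.0011,"fingers": 0.03},
  {"ax": 0,"ay": 0,"az": 14,"tx": 0,"ty": -0.0003,"tz": 0.0011,"fingers": 0.03},
])

```text
time_s: 16.25
position: [588.6, 112.1, 132.6]
orientation: [0.0, 0.466, 0.885, -0.0]
wrist_force: [-3.3, -2.2, 4.8]
width: 38.6
```

```bash
python3 st.py
```

```text
{'time_s': 16.25, 'position': [588.591, 112.149, 132.559], 'qpos': [0.427, 0.4, -0.811, 1.69, 0.31, 1.186, 0.138], 'wrist_force': [-3.343, -2.235, 4.798], 'wrist_torque': [-0.573, 0.774, 0.007], 'width': 38.557}
yaw 124.40050188721045 tilt [ 0.00751443 -0.02672332] to spindle [ 1.53419520e-01  4.05305232e-01 -1.33351808e-04] orig z 55.2582454721598
```

>>> play_rows([
  {"ax": 0,"ay": 0,"az": 2,"tx": 0.0001,"ty": 0,"tz": 0.0002,"fingers": 0.03},
  {"ax": 0,"ay": 0,"az": 4,"tx": 0.0002,"ty": 0,"tz": 0.0003,"fingers": 0.03},
  {"ax": 0,"ay": 0,"az": 6,"tx": 0.0003,"ty": 0,"tz": 0.0005,"fingers": 0.03},
  {"ax": 0,"ay": 0,"az": 8,"tx": 0.0003,"ty": 0,"tz": 0.0006,"fingers": 0.03},
  {"ax": 0,"ay": 0,"az": 8,"tx": 0.0003,"ty": 0,"tz": 0.0006,"fingers": 0.03},
])

```text
time_s: 16.75
position: [588.2, 111.9, 132.2]
orientation: [0.0, 0.527, 0.85, -0.001]
wrist_force: [-3.8, -3.1, 5.8]
width: 38.6
```

```bash
python3 st.py
```

```text
{'time_s': 16.75, 'position': [588.185, 111.931, 132.155], 'qpos': [0.409, 0.393, -0.786, 1.691, 0.298, 1.183, 0.007], 'wrist_force': [-3.796, -3.051, 5.761], 'wrist_torque': [-0.884, 1.217, 0.054], 'width': 38.608}
yaw 116.41403028345952 tilt [-0.02842399 -0.08874065] to spindle [ 0.21702457  0.75773969 -0.00111189] orig z 54.85391635170062
```

>>> play_rows([
  {"ax": 0,"ay": 0,"az": 2,"tx": 0,"ty": 0,"tz": 0.0001,"fingers": 0.03},
  {"ax": 0,"ay": 0,"az": 4,"tx": 0,"ty": 0,"tz": 0.0002,"fingers": 0.03},
  {"ax": 0,"ay": 0,"az": 4,"tx": 0,"ty": 0,"tz": 0.0002,"fingers": 0.03},
])

```text
time_s: 17.05
position: [587.9, 111.8, 132.1]
orientation: [0.0, 0.556, 0.831, -0.001]
wrist_force: [-4.3, -4.5, 7.9]
width: 38.6
```

```bash
python3 st.py
```

```text
{'time_s': 17.05, 'position': [587.851, 111.776, 132.069], 'qpos': [0.399, 0.389, -0.773, 1.692, 0.292, 1.182, -0.058], 'wrist_force': [-4.256, -4.453, 7.905], 'wrist_torque': [-1.062, 1.539, 0.099], 'width': 38.556}
yaw 112.42526719939086 tilt [-0.0707669  -0.12025916] to spindle [ 0.28375943  1.06682775 -0.00248907] orig z 54.768574220768485
```

>>> play_rows([
  {"ax": 0,"ay": 0,"az": 1.5,"tx": 0,"ty": 0,"tz": 0.0001,"fingers": 0.03},
  {"ax": 0,"ay": 0,"az": 3,"tx": 0,"ty": 0,"tz": 0.0002,"fingers": 0.03},
  {"ax": 0,"ay": 0,"az": 3,"tx": 0,"ty": 0,"tz": 0.0002,"fingers": 0.03},
])

```text
time_s: 17.35
position: [587.8, 111.8, 132.1]
orientation: [0.0, 0.577, 0.816, -0.001]
wrist_force: [-4.6, -3.3, 8.9]
width: 38.5
```

```bash
python3 st.py
```

```text
{'time_s': 17.35, 'position': [587.803, 111.826, 132.078], 'qpos': [0.392, 0.386, -0.764, 1.692, 0.287, 1.181, -0.107], 'wrist_force': [-4.615, -3.332, 8.857], 'wrist_torque': [-1.014, 1.702, 0.211], 'width': 38.549}
yaw 109.45133037183592 tilt [-0.07438454 -0.12526151] to spindle [ 0.27512551  1.04850115 -0.00249508] orig z 54.777228030001666
```

>>> play_rows([
  {"ax": 0,"ay": 0,"az": 1.5,"tx": 0,"ty": 0,"tz": 0,"fingers": 0.03},
  {"ax": 0,"ay": 0,"az": 3,"tx": 0,"ty": 0,"tz": 0,"fingers": 0.03},
  {"ax": 0,"ay": 0,"az": 3,"tx": 0,"ty": 0,"tz": 0,"fingers": 0.03},
])

```text
time_s: 17.65
position: [587.6, 112.5, 132.1]
orientation: [-0.0, 0.598, 0.801, -0.001]
wrist_force: [-5.9, -3.4, 8.8]
width: 38.4
```

```bash
python3 st.py
```

```text
{'time_s': 17.65, 'position': [587.572, 112.527, 132.077], 'qpos': [0.385, 0.384, -0.755, 1.692, 0.282, 1.18, -0.156], 'wrist_force': [-5.946, -3.435, 8.784], 'wrist_torque': [-0.795, 1.704, 0.277], 'width': 38.421}
yaw 106.48704175853402 tilt [-0.08971258 -0.07934676] to spindle [-0.4095843   1.02380448 -0.00157763] orig z 54.77665395310741
```

>>> play_rows([
  {"ax": 0,"ay": 0,"az": 1.5,"tx": 0,"ty": 0,"tz": 0,"fingers": 0.03},
  {"ax": 0,"ay": 0,"az": 3,"tx": 0,"ty": 0,"tz": 0,"fingers": 0.03},
  {"ax": 0,"ay": 0,"az": 3,"tx": 0,"ty": 0,"tz": 0,"fingers": 0.03},
])

```text
time_s: 17.95
position: [587.4, 112.8, 132.1]
orientation: [-0.0, 0.619, 0.786, -0.001]
wrist_force: [-5.3, -2.7, 8.7]
width: 38.3
```

```bash
python3 st.py
python3 - <<'E'
from h import *
s=manip.read_state();im,d=manip.capture("wrist");K,T=world_from("wrist",s);C=cloud(d,K,T)
np.savez("ro3.npz",im=im,d=d,C=C,K=K,T=T);cv2.imwrite("pics/h1.png",im)
E
```

```text
{'time_s': 17.95, 'position': [587.396, 112.832, 132.055], 'qpos': [0.378, 0.381, -0.747, 1.693, 0.278, 1.179, -0.204], 'wrist_force': [-5.304, -2.731, 8.651], 'wrist_torque': [-0.66, 1.826, 0.579], 'width': 38.315}
yaw 103.55568454427423 tilt [-0.10136333 -0.07469797] to spindle [-0.69556329  1.11208219 -0.0016593 ] orig z 54.7547827095362
```

View pics/h1.png

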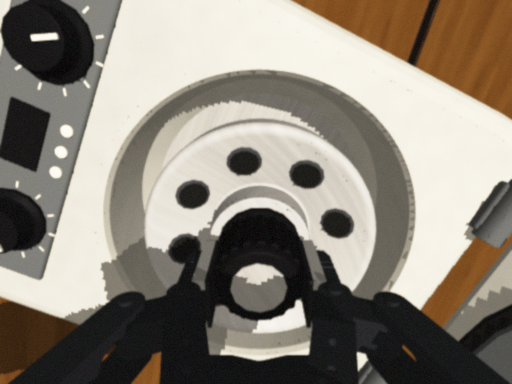

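>>> play_rows([
  {"ax": 0,"ay": 0,"az": 1,"tx": 0,"ty": 0,"tz": 0,"fingers": 0.03},
  {"ax": 0,"ay": 0,"az": 2,"tx": 0,"ty": 0,"tz": 0,"fingers": 0.03},
  {"ax": 0,"ay": 0,"az": 2,"tx": 0,"ty": 0,"tz": 0,"fingers": 0.03},
])

```text
time_s: 18.3
position: [587.4, 112.9, 132.1]
orientation: [-0.0, 0.632, 0.775, -0.001]
wrist_force: [-5.3, -2.7, 9.1]
width: 38.9
```

```bash
python3 st.py
```

```text
{'time_s': 18.3, 'position': [587.393, 112.852, 132.058], 'qpos': [0.373, 0.38, -0.741, 1.693, 0.275, 1.178, -0.237], 'wrist_force': [-5.296, -2.669, 9.146], 'wrist_torque': [-0.673, 1.896, 0.583], 'width': 38.855}
yaw 101.57085814274221 tilt [-0.10179998 -0.07374409] to spindle [-0.67731344  1.11429781 -0.0016146 ] orig z 54.75719295052279
```

>>> play_rows([
  {"ax": 0,"ay": 0,"az": 0,"tx": 0,"ty": 0,"tz": -0.0005,"fingers": 0.085},
  {"ax": 0,"ay": 0,"az": 0,"tx": 0,"ty": 0,"tz": -0.0005,"fingers": 0.085},
  {"ax": 0,"ay": 0,"az": 0,"tx": 0,"ty": 0,"tz": -0.0005,"fingers": 0.085},
  {"ax": 0,"ay": 0,"az": 0,"tx": 0,"ty": 0,"tz": -0.0005,"fingers": 0.085},
  {"ax": 0,"ay": 0,"az": 0,"tx": 0,"ty": 0,"tz": -0.0005,"fingers": 0.085},
])

```text
time_s: 18.8
position: [588.5, 112.5, 131.5]
orientation: [-0.0, 0.634, 0.774, 0.0]
wrist_force: [0.1, 0.0, 0.2]
width: 85.1
```

>>> play_rows([
  {"ax": 0,"ay": 0,"az": 0,"tx": 0,"ty": 0,"tz": -0.01,"fingers": 0.085},
  {"ax": 0,"ay": 0,"az": 0,"tx": 0,"ty": 0,"tz": -0.04,"fingers": 0.085},
  {"ax": 0,"ay": 0,"az": 0,"tx": 0,"ty": 0,"tz": -0.08,"fingers": 0.085},
  {"ax": 0,"ay": 0,"az": 0,"tx": 0,"ty": 0,"tz": -0.1,"fingers": 0.085},
  {"ax": 0,"ay": 0,"az": 0,"tx": 0,"ty": 0,"tz": -0.1,"fingers": 0.085},
  {"ax": 0,"ay": 0,"az": 0,"tx": 0,"ty": 0,"tz": -0.1,"fingers": 0.085},
])

```text
time_s: 19.4
position: [588.5, 112.5, 232.2]
orientation: [0.0, 0.634, 0.774, 0.0]
wrist_force: [0.4, -0.3, 0.2]
width: 84.6
```

```bash
python3 st.py
python3 - <<'E'
from h import *
s=manip.read_state();im,d=manip.capture("wrist");K,T=world_from("wrist",s);C=cloud(d,K,T)
np.savez("ro4.npz",im=im,d=d,C=C,K=K,T=T);cv2.imwrite("pics/h2.png",cv2.resize(im,None,fx=1.5,fy=1.5))
for nm,lo,hi in(("knob",145,160),("head",98,118)):
    P=C[(C[...,2]>lo)&(C[...,2]<hi)&(np.hypot(C[...,0]-589,C[...,1]-113)<62)];print(nm,len(P),P.mean(0),np.percentile(P[:,2],[5,50,95]))
im,d=manip.capture("scene");cv2.imwrite("pics/s3.png",im)
Z=np.load("ro2.npz")["C"]
P=Z[(Z[...,2]>90)&(Z[...,2]<106)&(np.hypot(Z[...,0]-568,Z[...,1]+404)<18)];print("bench knob z",np.median(P[:,2]))
E
```

```text
{'time_s': 19.4, 'position': [588.542, 112.52, 232.234], 'qpos': [0.399, 0.299, -0.765, 1.573, 0.211, 1.353, -0.192], 'wrist_force': [0.402, -0.303, 0.15], 'wrist_torque': [-0.008, 0.026, -0.018], 'width': 84.631}
yaw 101.34587373742671 tilt [ 0.06399904 -0.01226172] to spindle [-1.21472806e-01  5.30385778e-02  1.08034469e-04] orig z 154.9338990295983
knob 2162 [587.58757074 114.4487781  151.28327116] [147.64368379 151.74791531 153.20841696]
head 12602 [588.29737391 117.35068434 106.60131322] [ 99.50191062 107.00727788 113.57047628]
bench knob z 97.02482276834581
```

View pics/h2.png

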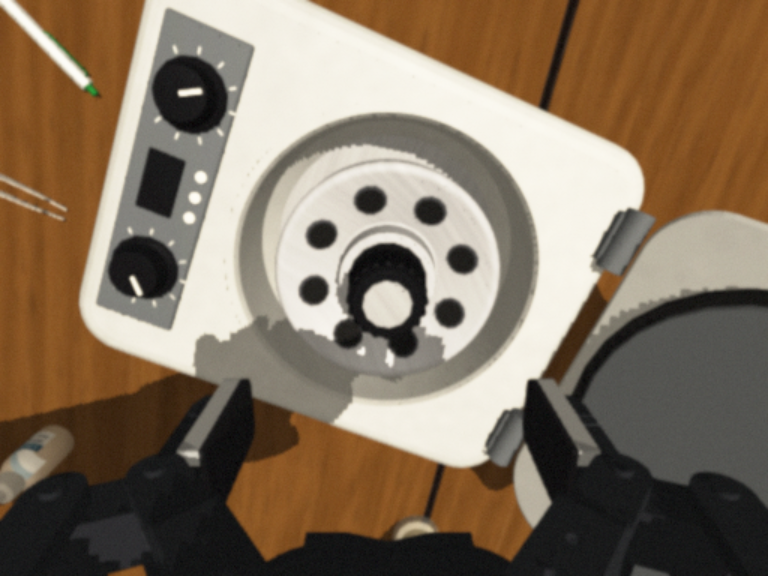

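View pics/s3.png

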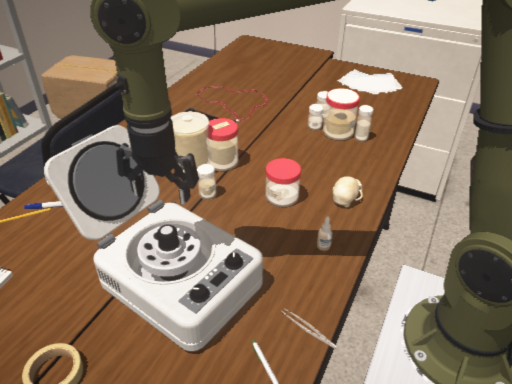

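```bash
python3 - <<'E'
from h import *
z=np.load("ro4.npz");C=z["C"];P=C[(C[...,2]>140)&(C[...,2]<162)&(np.hypot(C[...,0]-588.2,C[...,1]-113.5)<17)];print("knob top z",np.median(P[:,2]))
E
sed -e 's/565.5,-402/588.5,113/' -e 's/\[\*r0,56\]/[*r0,111]/' -e 's/,54)/,109)/' ro.py > ro_b.py; python3 ro_b.py ro4.npz 2>&1 | grep holes
```

```text
knob top z 152.03368838525068
holes 6 [587.48561502 114.29294307] 42.84969984186654 ang mod45 [23.4 23.5 23.5 23.5 23.6 23.6]
```

```bash
python3 -c "
from station import manip
print(manip.hand_in())"
```

```text
the job is handed in; nothing more can be done
None
```

The rotor is back on the spindle and locked down, the gripper is open and 100 mm clear of it, and I handed the job in at about 19.5 s.

- **Placing:** I gripped the rotor by its knob and lowered it onto the spindle with no measurable side load. I lined it up with the bar using the tube holes. The slot choice was one of four guesses the camera view allowed, and the hub dropped straight over the bar at the first one, so no turning search was needed.
- **Locking:** I twisted it about 61° clockwise while following it down about 4 mm. The twisting torque levelled off at 0.58 N m, which I took as the stop. Wrist forces stayed below about 12 N in the readings taken during the twist.
- **Height check after release:** the knob top reads 152.0 mm, against 97.0 mm when it stood on the bench. The 55.0 mm difference is the screwed-down height.
- **Angle check:** the rotor has turned 63° from its bench position and the gripper 65°, so the knob slipped about 2° in the pads or sprang back. From the alignment the cameras gave, the twist was about 59° against the nominal 53°. That fits play in the slot or the spindle giving a few degrees at the stop, but I did not check which.
- **Bystanders:** by eye in the last scene picture, the squat jar, small jar and skull stand where they were; I did not re-measure them.

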